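Fit and latch the tongued lid of the sample case

TASK

Put the loose plywood lid on the open case of sample vials: hold it at an angle, slip its tongue into the groove in the case's raised back rail, then lower it flat and press its front edge down until it snaps under the spring catch and lies flush. Let go of it, and leave the other things on the bench where they are.

Things in the scene. Friction and masses are not known exactly. Their poses are not given: they have to be found in the camera images.
- lid_grip (a point): Middle of the lid's grip, a solid flat-sided wooden batten glued upright across the lid's top: 16 mm thick (x), 100 mm long (y), standing 36 mm above the board. This point is 28 mm above the lid's underside, 120 mm from the tongue tip, 70 mm from the front edge, mid-width. Axes: x level towards the tongue, y along the batten, z out of the lid's top. The lid starts flat on the bench, top up.
- lid_tongue (a point): The lid's tongue tip: its lower edge, mid-width, level with the underside; axes as the lid's. The lid is a rigid plywood board, about 0.24 kg, 190 mm overall from front edge to tongue tip, 150 mm wide, 10 mm thick. The tongue is the lower 6 mm of that thickness, running 18 mm beyond the board's shoulder over the whole width.
- lid_front (a point): The lid's plain front edge, opposite the tongue: top of the edge, mid-width, 10 mm above the underside; axes as the lid's.
- case: Plywood case, open at the top, fixed upright on the bench, turned about the vertical: 215 mm front to back (x, towards the grooved back rail), 177 mm wide (y), rim 80 mm high at front and sides, 157 mm between the side walls. Origin under its centre. Cleats 70 mm above the bench carry the lid, its top then flush with the rim. The vials inside stay below the cleats.
- case_groove (a point): Mouth of the groove in the case's raised back rail (rail 24 mm thick, top at 94 mm): mid-width, at the groove's floor, 70 mm above the bench. x points level into the groove, z up. Runs the full width; 15 mm deep, 12 mm high at the mouth, upper lip sloping down to 8 mm at the bottom. Lengthways the closed lid has 4 mm of play. A lid tilted some 15 degrees, tongue low, enters freely.
- case_front (a point): Inner face of the case's front wall, mid-width, at rim height (80 mm), 179 mm before the groove's mouth; axes as the groove's. The closed lid's front edge lies here.
- case_nose (a point): Tip of the spring catch on the middle of the front rim (axes as the case's): a polished steel nose, 24 mm wide, bevelled above and below, jutting 6 mm from the front wall's inner face, tip 84 mm above the bench, in a housing 44 mm wide and 96 mm high on top of the rim. The lid's front edge rests on it until pressed down with some 10 N near that edge; then the nose springs back over the lid.
- spatula: Bystander: wooden-handled steel spatula, 190 mm, lying between case and lid. Origin on its shaft, at bench level.
- vial: Bystander: capped amber vial, 30 mm across, 60 mm tall, standing near the lid's tongue. Origin under its centre.
- cap_ring: Bystander: brass ring cap, 40 mm across, 14 mm high, lying before the case's front. Origin under its centre.
- beaker: Bystander: glass beaker, 68 mm across, 90 mm tall. Origin under its centre.
- rack: Bystander: white test-tube rack, 200 x 60 mm, 105 mm tall with its tubes. Origin under its centre.
- reed_jar: Bystander: amber jar with thin wooden reeds, 60 mm across, 190 mm tall with the reeds. Origin under its centre.
- water_bottle: Bystander: clear water bottle, 80 mm across, 210 mm tall. Origin under its centre.
- board: Bystander: plain dissecting board without tongue or grip, 200 x 130 x 12 mm. Origin under its centre.
Mind the look-alikes: they are no part of the job. Leave any blue look-alike of the part that bears lid_grip alone.

How it is judged:
By the outcome, as a careful person would: the job done as asked, in the order asked, and still so for the second after the job is handed in, with the robot touching nothing.
It also fails if it takes over 51 s, if anything falls off the work surface, if the arm or the gripper's body presses on something with over 40 N, if the wrist force passes 120 N, or if a joint passes its speed limit or range.

ROBOT

A 7-joint arm with a two-finger parallel gripper is mounted at the origin on the work surface. World frame = base frame: x ahead of the robot, y to its left, z up, the work surface at z = 0. Lengths are in m, angles in rad, forces in N, time in s.
With the tool pointing down it reaches from about 0.425 to 0.925 m from the base axis. Payload 6.8 kg.
Tool frame: the origin (TCP) lies at the very end of the fingers, on their centre line; the grasp point (between the pads) lies 19 mm behind it; z points along the fingers, y is the line along which they close (so a half turn about z gives the same grasp; the last joint's range is limited). The gripper opens to 85 mm and grips with 20 to 120 N. Pads are 22 mm wide; open, the fingers measure 114 mm over their backs; the gripper's body (76 mm by 85 mm) begins 54 mm behind the grasp point. The pads swing forward as they close: fully open they stand 13 mm farther back than shut.
Start: joints at [1.182, 0.477, 0.022, 1.555, -0.011, 1.109, -0.083], TCP at [0.187, -0.649, 0.231] pointing down, gripper open.
Joint ranges: [-2.96, 2.96], [-0.34, 2.1], [-1.41, 1.46], [0.24, 2.44], [-1.37, 4.51], [0.17, 1.92], [-2.96, 2.96]. Speed limits (rad/s): [2.39, 2.39, 3.14, 3.14, 3.14, 3.14, 3.14].

INTERFACE

Orientations are given as a rotation vector (axis times angle).
In Python, from bench import r gives the robot as it stands.
- The arm moves only by the shell command python3 -m jog 'ROWS' [FORCE]. ROWS is JSON, a list of rows, each an object of numbers: "fingers": the finger opening in m, from 0 to 0.0854; "x", "y", "z": the shift along the tool's x, y, z in m; "rx", "ry", "rz": the turn, a rotation vector about the tool's x, y, z in degrees. In form: [{"fingers": .., "x": .., "y": .., "z": .., "rx": .., "ry": .., "rz": ..}, ...]. A call has 1 to 8 rows; each row shifts and turns the commanded pose from where the row before left it, along the tool's axes as they then stand; what a row does not reach is not made up. A row lasts 1/8 s, in which the tool goes at most 62.5 mm and 10.7 degrees, less where a joint would pass 70% of its speed; a pose out of reach is approached as far as the arm can. A call is refused whole if a number of a shift passes 0.0625 or a number of a turn 10.7, either way. A call with a gripper value outside its range is refused whole. The fingers move at their own pace and stop on an object; FORCE is the grip in N (left out, the last holds). Time passes only in rows, so rows that do not move let the fingers close. It gives the time, the measured TCP pose, the force, the opening and the grip force at its end, in the units of the state.
- r.get_obs(): the state, without advancing time (a new reading comes with each control period).
- r.grab_frame(name): name is "scene" or "top" or "wrist"; returns (picture, depth): 420x560x3 uint8, red, green, blue; 420x560 float32, m along the optical axis (not along the pixel's ray), 0 where there is no reading.
- r.get_calibration(name): a dict with "mtx" (3x3 intrinsics, pixels), "extrinsics" (4x4, takes a point from camera to world coordinates). Camera axes: x right, y down, z forward; pixel columns grow to the right and rows downward; lengths in m; the calibration is good to about 2 mm. The wrist camera is an equidistant fisheye: a pixel r from the principal point sees the ray r / f radians off the axis. A picture is of the moment at which its call begins: read the wrist's pose just before it. get_calibration takes no time and is no camera call; for the wrist camera it gives the pose at the moment of the call.
- r.hand_in(): hands the job in; it is judged then, once.
Trained networks look in the newest picture that a camera, given by its name, has taken for a name from the list of things; names that differ only in an ending like _2 or _b are one class to them, and where a whole thing is asked for, a point or a joint stands for the part that bears it (a point fixed in the world has none). Each returns a list of dicts, best first, with "score" (0 to 1); they miss things now and then, are a little off and sometimes report something else, mostly with a low value. They report only what shows in the picture. A call takes as long as a camera call. They do not tell look-alikes from the thing itself.
- r.search_frame(target, camera): "xyz" ([x, y, z] in m, in world coordinates, good to about 4 mm: the middle of the surface that is visible of it).
- r.landmark_of(target, camera): "xyz" ([x, y, z] in m, in world coordinates, good to about 4 mm: a listed point, or the origin of a listed thing).
The state is a dict: "clock": time; "joints": joint angles; "qvel": joint speeds; "tau": joint torques, N m; "tcp_pos": TCP position; "orientation": TCP orientation; "contact_force": force on the tool from outside, world axes, zero at the start; "moment": the same for the moment, N m; "grip_width": finger opening in m; "gripper_force": force on a finger pad.
Only numpy, scipy, OpenCV 4.12 (cv2) and the standard library are available. Lean on these libraries where they do the work, as an engineer would, in place of code of your own. Each camera call takes 0.05 s, during which the arm holds its last target. There are 200 camera calls.

## Working session

There is one attempt and no reset: what is moved stays moved. The work goes in short steps, Python scripts to look and compute and a shell command to move; the robot and the scene stay as the last step left them, time stands still between calls to the robot, and variables do not carry over. Pictures are saved under pics/ and viewed, at most 10 in all, crops included, and the job is handed in when it is done.

```bash
mkdir -p pics; ls
python3 - <<'E'
from bench import r
import cv2,numpy as np
for c in ("top","scene"):
    im,d=r.grab_frame(c); cv2.imwrite(f"pics/{c}0.png",im[:,:,::-1])
    for n in ("lid_grip","lid_tongue","lid_front","case","case_groove","case_front","case_nose","spatula","vial","cap_ring","beaker","rack","reed_jar","water_bottle","board"):
        print(c,n,[(round(o["score"],2),np.round(o["xyz"],3).tolist()) for o in r.landmark_of(n,c)[:3]])
o=r.get_obs();print(o["clock"],o["tcp_pos"],o["orientation"])
E
```

```text
pics
top lid_grip [(0.6, [0.746, 0.334, 0.029])]
top lid_tongue [(0.82, [0.563, 0.202, -0.001]), (0.58, [0.776, 0.221, 0.0])]
top lid_front [(0.7, [0.726, 0.404, 0.013]), (0.65, [0.329, -0.211, -0.001]), (0.6, [0.389, 0.271, 0.01])]
top case [(0.83, [0.494, -0.188, -0.0]), (0.25, [0.332, -0.21, -0.002])]
top case_groove [(0.73, [0.579, -0.194, 0.069]), (0.65, [0.468, -0.001, -0.004])]
top case_front [(0.61, [0.398, -0.178, 0.078])]
top case_nose [(0.85, [0.406, -0.179, 0.086])]
top spatula [(0.9, [0.468, -0.005, -0.004])]
top vial [(0.69, [0.428, 0.492, 0.001]), (0.68, [0.601, 0.146, 0.0])]
top cap_ring [(0.74, [0.454, 0.242, 0.025]), (0.58, [0.33, -0.207, -0.0]), (0.46, [0.755, 0.125, -0.001])]
top beaker [(0.85, [0.757, 0.128, 0.001]), (0.57, [0.612, 0.466, 0.003])]
top rack [(0.55, [0.756, -0.126, 0.003])]
top reed_jar [(0.74, [0.614, 0.466, 0.005]), (0.36, [0.397, -0.182, 0.078])]
top water_bottle [(0.82, [0.595, -0.47, -0.0])]
top board [(0.7, [0.425, 0.494, 0.003])]
scene lid_grip [(0.79, [0.744, 0.336, 0.028]), (0.55, [0.457, 0.239, 0.027])]
scene lid_tongue [(0.72, [0.569, 0.
[... 329 characters left out ...]
t [(0.93, [0.398, -0.177, 0.074])]
scene case_nose [(0.89, [0.404, -0.181, 0.082]), (0.25, [0.598, -0.473, 0.002])]
scene spatula [(0.9, [0.468, -0.008, -0.001]), (0.35, [0.406, -0.177, 0.084]), (0.23, [0.579, -0.198, 0.072])]
scene vial [(0.64, [0.6, 0.146, -0.003])]
scene cap_ring []
scene beaker [(0.69, [0.761, 0.122, 0.002]), (0.27, [0.46, 0.24, 0.03]), (0.22, [0.569, 0.196, -0.003])]
scene rack [(0.69, [0.757, -0.125, 0.003]), (0.35, [0.388, 0.272, 0.009])]
scene reed_jar [(0.87, [0.615, 0.467, -0.007])]
scene water_bottle [(0.67, [0.599, -0.473, 0.003])]
scene board [(0.81, [0.426, 0.487, -0.001])]
1.6 [ 0.18710449 -0.64855777  0.23131203] [3.11066518e+00 4.39723633e-01 6.04890314e-05]
```

View pics/top0.png

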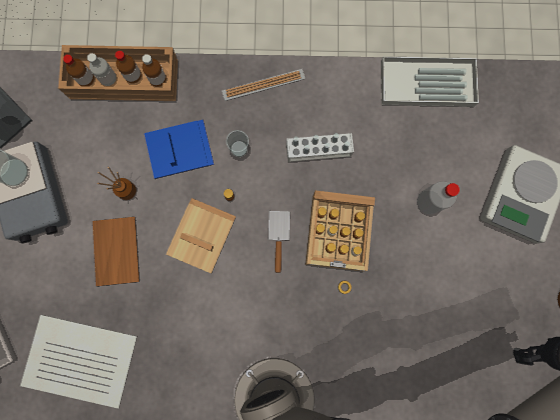

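View pics/scene0.png

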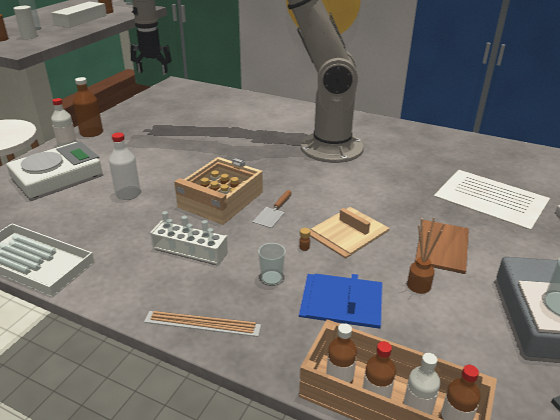

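The top view shows the plywood lid with its batten at about px (200,240), tongue end up-right, and the blue look-alike at (178,148). The case is at (341,232), groove rail up and catch at (338,265). The spatula, ring and vial lie where the networks report them. The real lid is therefore grip (0.457,0.240), tongue (0.566,0.200), front (0.388,0.270). Next I'll move over the case for a closer look.

```bash
cat > h.py <<'E'
import numpy as np
from scipy.spatial.transform import Rotation as R
from bench import r
def pose():
    o=r.get_obs(); return np.array(o["tcp_pos"]),R.from_rotvec(o["orientation"])
def ori(yaw,tilt=0):
    "tool y along heading yaw (deg), tool z down, then tilted by tilt about tool x (tongue low)"
    c,s=np.cos(np.radians(yaw)),np.sin(np.radians(yaw))
    return R.from_matrix(np.array([[-s,c,0],[c,s,0],[0,0,-1]]).T)*R.from_euler('x',tilt,degrees=True)
def rows(wps,start=None):
    "wps: list of (pos,R,n); prints rows (shift in mm, turn in deg)"
    p,q=start or pose()
    for P,Q,n in wps:
        P=np.array(P); dv=(q.inv()*Q).as_rotvec(); p0,q0=p,q
        for i in range(n):
            pn=p0+(P-p0)*(i+1)/n; s=q.inv().apply(pn-p)*1000; t=np.degrees(dv/n)
            print(np.round(s,1).tolist(),np.round(t,2).tolist()); q=q*R.from_rotvec(dv/n); p=pn
        print('--')
E
python3 - <<'E'
from h import *
rows([((.40,-.36,.30),ori(-38),7),((.48,-.19,.32),ori(-5),4)])
E
```

```text
[40.6, -31.2, -9.8] [0.0, -0.0, -5.13]
[43.3, -27.4, -9.8] [0.0, -0.0, -5.13]
[45.6, -23.4, -9.8] [0.0, -0.0, -5.13]
[47.5, -19.3, -9.8] [0.0, -0.0, -5.13]
[49.0, -15.0, -9.8] [0.0, -0.0, -5.13]
[50.1, -10.5, -9.8] [0.0, -0.0, -5.13]
[50.9, -6.0, -9.8] [0.0, -0.0, -5.13]
--
[45.8, -10.4, -5.0] [0.0, 0.0, -8.25]
[46.8, -3.7, -5.0] [0.0, 0.0, -8.25]
[46.9, 3.0, -5.0] [0.0, 0.0, -8.25]
[46.0, 9.7, -5.0] [0.0, 0.0, -8.25]
--
```

```bash
python3 -m jog '[{"x":0.0405,"y":-0.031,"z":-0.01,"rz":-5.1},{"x":0.0435,"y":-0.0275,"z":-0.01,"rz":-5.1},{"x":0.0455,"y":-0.0235,"z":-0.01,"rz":-5.1},{"x":0.0475,"y":-0.0195,"z":-0.01,"rz":-5.1},{"x":0.049,"y":-0.015,"z":-0.01,"rz":-5.1},{"x":0.05,"y":-0.0105,"z":-0.01,"rz":-5.1},{"x":0.051,"y":-0.006,"z":-0.01,"rz":-5.1}]'
python3 -m jog '[{"x":0.046,"y":-0.0105,"z":-0.005,"rz":-8.3},{"x":0.047,"y":-0.0035,"z":-0.005,"rz":-8.3},{"x":0.047,"y":0.003,"z":-0.005,"rz":-8.3},{"x":0.046,"y":0.0095,"z":-0.005,"rz":-8.3},{}]'
python3 - <<'E'
from h import *
import cv2
im,d=r.grab_frame("wrist"); cv2.imwrite("pics/w1.png",im[:,:,::-1])
for n in ("case","case_groove","case_front","case_nose"):
    print(n,[(round(o["score"],2),np.round(o["xyz"],4).tolist()) for o in r.landmark_of(n,"wrist")[:2]])
rows([((.456,.238,.30),ori(-21.5),8)])
E
```

```text
case []
case_groove []
case_front []
case_nose []
[63.0, -97.2, -8.6] [0.0, 0.0, -6.55]
[73.7, -89.3, -8.6] [0.0, 0.0, -6.55]
[83.4, -80.4, -8.6] [0.0, 0.0, -6.55]
[92.0, -70.3, -8.6] [0.0, 0.0, -6.55]
[99.4, -59.4, -8.6] [0.0, 0.0, -6.55]
[105.6, -47.6, -8.6] [0.0, 0.0, -6.55]
[110.3, -35.3, -8.6] [0.0, 0.0, -6.55]
[113.6, -22.5, -8.6] [0.0, 0.0, -6.55]
--validation failed for argument at $[0]...
validation failed for argument at $[0]...
```

View pics/w1.png

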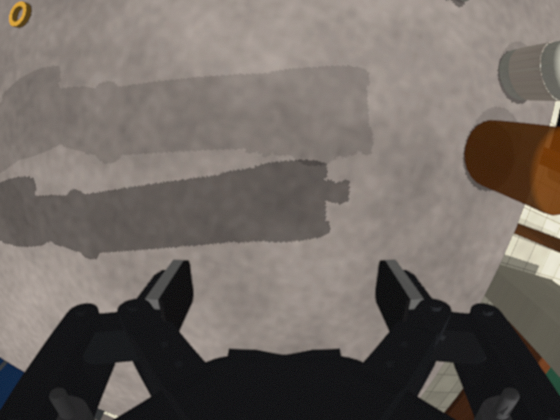

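The picture shows the arm still at its start, because both moves were refused. The rows seem to need every field, so I'll give them all.

```bash
python3 -m jog '[{"fingers":0.085,"x":0.0405,"y":-0.031,"z":-0.01,"rx":0,"ry":0,"rz":-5.1},{"fingers":0.085,"x":0.0435,"y":-0.0275,"z":-0.01,"rx":0,"ry":0,"rz":-5.1},{"fingers":0.085,"x":0.0455,"y":-0.0235,"z":-0.01,"rx":0,"ry":0,"rz":-5.1},{"fingers":0.085,"x":0.0475,"y":-0.0195,"z":-0.01,"rx":0,"ry":0,"rz":-5.1},{"fingers":0.085,"x":0.049,"y":-0.015,"z":-0.01,"rx":0,"ry":0,"rz":-5.1},{"fingers":0.085,"x":0.05,"y":-0.0105,"z":-0.01,"rx":0,"ry":0,"rz":-5.1},{"fingers":0.085,"x":0.051,"y":-0.006,"z":-0.01,"rx":0,"ry":0,"rz":-5.1}]' && python3 -m jog '[{"fingers":0.085,"x":0.046,"y":-0.0105,"z":-0.005,"rx":0,"ry":0,"rz":-8.3},{"fingers":0.085,"x":0.047,"y":-0.0035,"z":-0.005,"rx":0,"ry":0,"rz":-8.3},{"fingers":0.085,"x":0.047,"y":0.003,"z":-0.005,"rx":0,"ry":0,"rz":-8.3},{"fingers":0.085,"x":0.046,"y":0.0095,"z":-0.005,"rx":0,"ry":0,"rz":-8.3},{"fingers":0.085,"x":0,"y":0,"z":0,"rx":0,"ry":0,"rz":0}]'
python3 - <<'E'
from h import *
import cv2
im,d=r.grab_frame("wrist"); cv2.imwrite("pics/w2.png",im[:,:,::-1])
for n in ("case","case_groove","case_front","case_nose"):
    print(n,[(round(o["score"],2),np.round(o["xyz"],4).tolist()) for o in r.landmark_of(n,"wrist")[:2]])
rows([((.456,.238,.30),ori(-21.5),8)])
E
```

```text
clock: 2.72
tcp_pos: [0.4011, -0.3588, 0.3019]
orientation: [2.824, 1.376, 0.0]
contact_force: [0.7, -0.4, -0.4]
grip_width: 0.085
gripper_force: 0.0
clock: 3.35
tcp_pos: [0.4827, -0.1857, 0.3222]
orientation: [2.307, 2.131, 0.003]
contact_force: [-0.8, -1.3, -1.0]
grip_width: 0.085
gripper_force: 0.0
case [(0.68, [0.4927, -0.1884, -0.0017])]
case_groove [(0.72, [0.5719, -0.198, 0.0726])]
case_front [(0.61, [0.3962, -0.1749, 0.0813]), (0.24, [0.4072, -0.1753, 0.086])]
case_nose []
[53.2, -7.9, 2.6] [-0.0, 0.0, 2.04]
[52.9, -9.7, 2.6] [-0.0, 0.0, 2.04]
[52.5, -11.6, 2.6] [-0.0, 0.0, 2.04]
[52.0, -13.5, 2.6] [-0.0, 0.0, 2.04]
[51.5, -15.3, 2.6] [-0.0, 0.0, 2.04]
[50.9, -17.1, 2.6] [-0.0, 0.0, 2.04]
[50.3, -19.0, 2.6] [-0.0, 0.0, 2.04]
[49.6, -20.7, 2.6] [-0.0, 0.0, 2.04]
--
```

View pics/w2.png

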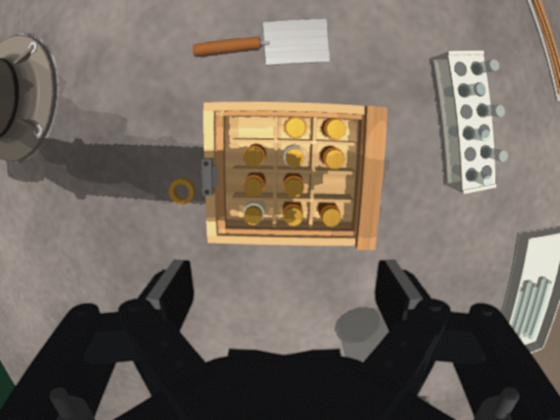

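The case sits in the middle of the wrist picture: rail at the right around px (372,178), catch housing at (208,176), ring at (181,190). I'll refine the case pose from wrist and top depth, then move on to the lid.

```bash
cat >> h.py <<'E'
def cloud(cam):
    K=r.get_calibration(cam); T=np.array(K["extrinsics"]); M=np.array(K["mtx"])
    im,d=r.grab_frame(cam); v,u=np.mgrid[0:420,0:560]
    x=(u-M[0,2])/M[0,0]; y=(v-M[1,2])/M[1,1]
    if cam=="wrist":
        th=np.hypot(x,y); k=np.where(th>1e-6,np.tan(np.minimum(th,1.5))/np.maximum(th,1e-6),1); x,y=x*k,y*k
    P=np.stack([x*d,y*d,d],-1)@T[:3,:3].T+T[:3,3]
    P[d<=0]=np.nan; return im,P
def rect(P,c,rad,z0,z1):
    import cv2
    Q=P.reshape(-1,3); m=(np.hypot(Q[:,0]-c[0],Q[:,1]-c[1])<rad)&(Q[:,2]>z0)&(Q[:,2]<z1); Q=Q[m]
    (cx,cy),(w,h),a=cv2.minAreaRect((Q[:,:2]*1000).astype(np.float32))
    return len(Q),np.round([cx,cy,w,h,a],1).tolist(),round(float(np.median(Q[:,2]))*1000,1)
E
python3 - <<'E'
from h import *
for c in ("wrist","top"):
    im,P=cloud(c)
    print(c,"rail",rect(P,(.585,-.196),.11,.088,.099),"rim",rect(P,(.494,-.188),.15,.075,.1),"hous",rect(P,(.392,-.178),.04,.088,.1))
im,P=cloud("top")
print("lid",rect(P,(.47,.237),.13,.005,.016),"batten",rect(P,(.457,.24),.07,.04,.052))
E
python3 -m jog '[{"fingers":0.085,"x":0.053,"y":-0.008,"z":0.0025,"rx":0,"ry":0,"rz":2},{"fingers":0.085,"x":0.053,"y":-0.01,"z":0.0025,"rx":0,"ry":0,"rz":2},{"fingers":0.085,"x":0.0525,"y":-0.0115,"z":0.0025,"rx":0,"ry":0,"rz":2},{"fingers":0.085,"x":0.052,"y":-0.0135,"z":0.0025,"rx":0,"ry":0,"rz":2},{"fingers":0.085,"x":0.0515,"y":-0.0155,"z":0.0025,"rx":0,"ry":0,"rz":2},{"fingers":0.085,"x":0.051,"y":-0.017,"z":0.0025,"rx":0,"ry":0,"rz":2},{"fingers":0.085,"x":0.0505,"y":-0.019,"z":0.0025,"rx":0,"ry":0,"rz":2},{"fingers":0.085,"x":0.0495,"y":-0.0205,"z":0.0025,"rx":0,"ry":0,"rz":2}]'
python3 -m jog '[{"fingers":0.085,"x":0,"y":0,"z":0,"rx":0,"ry":0,"rz":0}]'
python3 - <<'E'
from h import *
im,P=cloud("wrist")
print("lid",rect(P,(.47,.237),.13,.005,.016),"batten",rect(P,(.457,.24),.07,.04,.052))
for n in ("lid_grip","lid_tongue","lid_front"):
    print(n,[(round(o["score"],2),np.round(o["xyz"],4).tolist()) for o in r.landmark_of(n,"wrist")[:2]])
E
```

```text
wrist rail (2891, [589.3, -196.0, 176.7, 25.5, 84.2], 93.4) rim (7158, [494.4, -186.6, 178.0, 216.5, 84.4], 83.3) hous (445, [394.7, -175.9, 44.4, 14.6, 82.7], 95.0)
top rail (322, [590.0, -174.5, 128.2, 25.0, 84.4], 93.5) rim (795, [494.6, -171.4, 141.3, 215.6, 84.5], 87.8) hous (63, [393.9, -178.6, 43.1, 15.1, 84.5], 95.3)
lid (2558, [472.8, 236.9, 244.4, 253.6, 59.1], 9.6) batten (166, [456.0, 238.9, 99.8, 15.9, 68.4], 45.7)
clock: 4.75
tcp_pos: [0.4544, 0.2404, 0.3013]
orientation: [2.591, 1.775, 0.001]
contact_force: [0.2, 0.3, 0.0]
grip_width: 0.0849
gripper_force: 0.0
clock: 4.88
tcp_pos: [0.4528, 0.2437, 0.3014]
orientation: [-2.581, -1.786, -0.001]
contact_force: [0.4, 0.2, -0.1]
grip_width: 0.0851
gripper_force: 0.0
lid (13257, [480.5, 233.0, 151.3, 191.1, 68.3], 9.2) batten (1022, [456.9, 242.2, 99.7, 16.1, 68.3], 45.3)
lid_grip [(0.83, [0.4557, 0.2392, 0.0288]), (0.76, [0.7479, 0.3408, 0.026])]
lid_tongue [(0.87, [0.5688, 0.1974, -0.0006]), (0.82, [0.7727, 0.2216, 0.0036])]
lid_front [(0.64, [0.7284, 0.4045, 0.0104]), (0.62, [0.3925, 0.2675, 0.0081])]
```

Run:
```python
from h import *
rows([((.4565,.241,.06),ori(-21.7),5),((.4565,.241,.0155),ori(-21.7),2)])
```

```text
[0.8, 0.0, 48.2] [0.0, 0.01, 0.11]
[0.8, 0.1, 48.2] [0.0, 0.01, 0.11]
[0.8, 0.1, 48.2] [0.0, 0.01, 0.11]
[0.8, 0.1, 48.2] [0.0, 0.01, 0.11]
[0.8, 0.1, 48.2] [0.0, 0.01, 0.11]
--
[-0.0, 0.0, 22.2] [-0.0, -0.0, 0.0]
[-0.0, 0.0, 22.2] [-0.0, -0.0, 0.0]
--
```

```bash
python3 -m jog '[{"fingers":0.085,"x":0.001,"y":0,"z":0.048,"rx":0,"ry":0,"rz":0.5},{"fingers":0.085,"x":0.001,"y":0,"z":0.048,"rx":0,"ry":0,"rz":0},{"fingers":0.085,"x":0.001,"y":0,"z":0.048,"rx":0,"ry":0,"rz":0},{"fingers":0.085,"x":0.001,"y":0,"z":0.048,"rx":0,"ry":0,"rz":0},{"fingers":0.085,"x":0,"y":0,"z":0.048,"rx":0,"ry":0,"rz":0},{"fingers":0.085,"x":0,"y":0,"z":0,"rx":0,"ry":0,"rz":0},{"fingers":0.085,"x":0,"y":0,"z":0,"rx":0,"ry":0,"rz":0}]'
python3 - <<'E'
from h import *
for i in range(3): print(np.round(r.get_obs()["tcp_pos"],4))
rows([((.4565,.241,.0155),ori(-21.7),2)])
E
```

```text
clock: 5.95
tcp_pos: [0.457, 0.243, 0.0629]
orientation: [2.598, 1.766, 0.003]
contact_force: [0.1, 0.1, 0.9]
grip_width: 0.0851
gripper_force: 0.0
[0.457  0.243  0.0629]
[0.457  0.243  0.0629]
[0.457  0.243  0.0629]
[-1.0, 0.1, 23.7] [0.04, -0.04, 0.05]
[-1.0, 0.1, 23.7] [0.04, -0.04, 0.05]
--
```

```bash
python3 -m jog '[{"fingers":0.085,"x":-0.001,"y":0,"z":0.0235,"rx":0,"ry":0,"rz":0},{"fingers":0.085,"x":-0.001,"y":0,"z":0.0235,"rx":0,"ry":0,"rz":0},{"fingers":0.0,"x":0,"y":0,"z":0,"rx":0,"ry":0,"rz":0},{"fingers":0.0,"x":0,"y":0,"z":0,"rx":0,"ry":0,"rz":0},{"fingers":0.0,"x":0,"y":0,"z":0,"rx":0,"ry":0,"rz":0},{"fingers":0.0,"x":0,"y":0,"z":0,"rx":0,"ry":0,"rz":0},{"fingers":0.0,"x":0,"y":0,"z":0,"rx":0,"ry":0,"rz":0},{"fingers":0.0,"x":0,"y":0,"z":0,"rx":0,"ry":0,"rz":0}]' 70
python3 - <<'E'
from h import *
p,q=pose(); print(p, q.as_matrix().round(3))
E
```

```text
clock: 6.95
tcp_pos: [0.4557, 0.2416, 0.0154]
orientation: [2.597, 1.767, 0.002]
contact_force: [-0.9, -1.0, 8.4]
grip_width: 0.015
gripper_force: 69.4
[0.45572236 0.24162112 0.01543049] [[ 0.367  0.93   0.002]
 [ 0.93  -0.367  0.   ]
 [ 0.001  0.001 -1.   ]]
```

```bash
python3 -m jog '[{"fingers":0.0,"x":0,"y":0,"z":-0.01,"rx":0,"ry":0,"rz":0},{"fingers":0.0,"x":0,"y":0,"z":-0.035,"rx":0,"ry":0,"rz":0},{"fingers":0.0,"x":0,"y":0,"z":-0.045,"rx":0,"ry":0,"rz":0},{"fingers":0.0,"x":0,"y":0,"z":-0.045,"rx":0,"ry":0,"rz":0},{"fingers":0.0,"x":0,"y":0,"z":-0.04,"rx":0,"ry":0,"rz":0},{"fingers":0.0,"x":0,"y":0,"z":-0.02,"rx":0,"ry":0,"rz":0},{"fingers":0.0,"x":0,"y":0,"z":0,"rx":0,"ry":0,"rz":0},{"fingers":0.0,"x":0,"y":0,"z":0,"rx":0,"ry":0,"rz":0}]'
cat >> h.py <<'E'
def heldlid():
    import cv2
    im,P=cloud("wrist"); p,q=pose()
    L=q.inv().apply(P.reshape(-1,3)-p)*1000; L=L.reshape(420,560,3)
    # board top plane in tool frame: near z=5.5, away from fingers
    m=(abs(L[...,2]-5.5)<9)&(abs(L[...,0])<90)&(L[...,1]>-85)&(L[...,1]<140)
    Q=L[m]; Q=Q[np.isfinite(Q).all(1)]
    B=Q[(Q[:,1]<95)&(Q[:,2]<9)]; c=np.linalg.lstsq(np.c_[B[:,:2],np.ones(len(B))],B[:,2],rcond=None)[0]
    print("plane z=ax+by+c deg",np.degrees(np.arctan(c[:2])).round(2),c[2].round(2),len(B))
    print("rect tool mm",np.round(np.r_[cv2.minAreaRect(Q[:,:2].astype(np.float32))[0:2]].ravel(),1),round(cv2.minAreaRect(Q[:,:2].astype(np.float32))[2],1))
    print("y range",np.percentile(Q[:,1],[.5,99.5]).round(1),"x range",np.percentile(Q[:,0],[.5,99.5]).round(1))
    return im
E
python3 - <<'E'
from h import *
import cv2
im=heldlid(); cv2.imwrite("pics/w3.png",im[:,:,::-1])
print(pose()[0])
E
```

```text
clock: 7.95
tcp_pos: [0.4543, 0.2406, 0.2083]
orientation: [2.597, 1.768, -0.003]
contact_force: [-0.7, 0.1, -1.9]
grip_width: 0.0151
gripper_force: 68.9
plane z=ax+by+c deg [-0.05 -0.  ] 5.92 51106
rect tool mm [  0.4  25.9 151.5 191.5] 0.0
y range [-68.3 119.7] x range [-52.7  75.6]
[0.45417583 0.24060642 0.20805816]
```

View pics/w3.png

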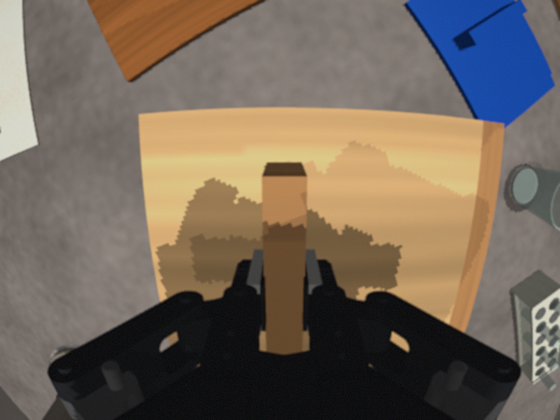

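The lid hangs squarely in the fingers, batten at px (285,250) and tongue step at the right around (490,200). In the tool frame the tongue tip is at (0.4, 121, 15.9) mm. Now the transit to the case.

```bash
cat >> h.py <<'E'
TIP=np.array([.0004,.121,.0159]); YAW=-5.6; MOUTH=np.array([.5776,-.1949,.070])
def tcp_for(x,z,tilt,y=0):
    "TCP pose with tongue tip at x (into groove), y, z (above floor), m"
    g=R.from_euler('z',YAW,degrees=True); q=ori(YAW,tilt)
    return MOUTH+g.apply([x,y,z])-q.apply(TIP),q
def tip():
    p,q=pose(); t=R.from_euler('z',YAW,degrees=True).inv().apply(p+q.apply(TIP)-MOUTH)*1000
    e=(ori(YAW,0).inv()*q).as_rotvec(degrees=True); print("tip in groove mm",t.round(1),"tilt/.. deg",e.round(2),r.get_obs()["contact_force"].round(1) )
E
python3 - <<'E'
from h import *
a=tcp_for(-.03,.08,15); rows([(*a,10)]); print(a[0])
E
```

```text
[-39.9, 13.7, 1.2] [1.48, -0.2, -1.58]
[-40.3, 12.7, 1.0] [1.48, -0.2, -1.58]
[-40.6, 11.6, 0.8] [1.48, -0.2, -1.58]
[-40.9, 10.5, 0.7] [1.48, -0.2, -1.58]
[-41.2, 9.3, 0.6] [1.48, -0.2, -1.58]
[-41.4, 8.2, 0.5] [1.48, -0.2, -1.58]
[-41.7, 7.1, 0.4] [1.48, -0.2, -1.58]
[-41.8, 5.9, 0.4] [1.48, -0.2, -1.58]
[-42.0, 4.8, 0.4] [1.48, -0.2, -1.58]
[-42.1, 3.6, 0.4] [1.48, -0.2, -1.58]
--
[ 0.43548051 -0.18136698  0.19667533]
```

```bash
python3 -m jog '[{"fingers":0.0,"x":-0.04,"y":0.0135,"z":0.001,"rx":1.5,"ry":-0.2,"rz":-1.6},{"fingers":0.0,"x":-0.0405,"y":0.0125,"z":0.001,"rx":1.5,"ry":-0.2,"rz":-1.6},{"fingers":0.0,"x":-0.0405,"y":0.0115,"z":0.001,"rx":1.5,"ry":-0.2,"rz":-1.6},{"fingers":0.0,"x":-0.041,"y":0.0105,"z":0.0005,"rx":1.5,"ry":-0.2,"rz":-1.6},{"fingers":0.0,"x":-0.041,"y":0.0095,"z":0.0005,"rx":1.5,"ry":-0.2,"rz":-1.6}]'
python3 -m jog '[{"fingers":0.0,"x":-0.0415,"y":0.008,"z":0.0005,"rx":1.5,"ry":-0.2,"rz":-1.6},{"fingers":0.0,"x":-0.0415,"y":0.007,"z":0.0005,"rx":1.5,"ry":-0.2,"rz":-1.6},{"fingers":0.0,"x":-0.042,"y":0.006,"z":0.0005,"rx":1.5,"ry":-0.2,"rz":-1.6},{"fingers":0.0,"x":-0.042,"y":0.005,"z":0.0005,"rx":1.5,"ry":-0.2,"rz":-1.5},{"fingers":0.0,"x":-0.042,"y":0.0035,"z":0.0005,"rx":1.5,"ry":-0.2,"rz":-1.5},{"fingers":0.0,"x":0,"y":0,"z":0,"rx":0,"ry":0,"rz":0},{"fingers":0.0,"x":0,"y":0,"z":0,"rx":0,"ry":0,"rz":0},{"fingers":0.0,"x":0,"y":0,"z":0,"rx":0,"ry":0,"rz":0}]'
python3 - <<'E'
from h import *
import cv2
tip(); im=heldlid(); cv2.imwrite("pics/w4.png",im[:,:,::-1])
im,P=cloud("wrist"); print("rail",rect(P,(.585,-.196),.11,.088,.099))
rows([(*tcp_for(-.016,.030,15),2),(*tcp_for(-.016,.003,15),2)])
E
```

```text
clock: 8.62
tcp_pos: [0.4447, 0.029, 0.2025]
orientation: [-2.385, -1.882, 0.137]
contact_force: [0.8, 0.4, -3.3]
grip_width: 0.0155
gripper_force: 68.7
clock: 9.62
tcp_pos: [0.4364, -0.1791, 0.1969]
orientation: [-2.172, -1.973, 0.259]
contact_force: [0.3, 0.5, -2.2]
grip_width: 0.0149
gripper_force: 68.7
tip in groove mm [-29.4   2.6  80. ] tilt/.. deg [15.1   0.09 -0.11] [ 0.3  0.5 -2.2]
plane z=ax+by+c deg [-0.04  0.02] 6.07 51082
rect tool mm [  1.3  26.2 191.6 149.3] 90.0
y range [-68.1 120. ] x range [-53.   75.5]
rail (5536, [589.4, -196.3, 177.9, 25.7, 84.3], 93.4)
[-1.0, 13.0, 22.6] [-0.04, -0.03, 0.05]
[-1.0, 12.9, 22.7] [-0.04, -0.03, 0.05]
--
[0.0, 3.5, 13.0] [-0.0, 0.0, -0.0]
[0.0, 3.5, 13.0] [-0.0, 0.0, -0.0]
--
```

View pics/w4.png

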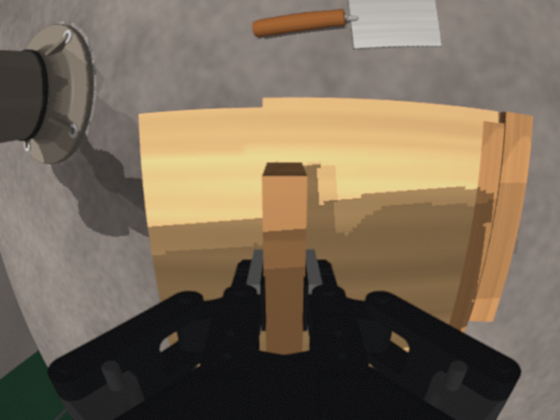

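The tilted lid is over the case, with the rail at px (512,220) beyond the tongue at (490,220). The axes line up, and the lid is about 2 mm too far to +y. I'll correct that and descend ahead of the rail.

```bash
python3 -m jog '[{"fingers":0.0,"x":-0.001,"y":0.013,"z":0.0225,"rx":0,"ry":0,"rz":0},{"fingers":0.0,"x":-0.001,"y":0.013,"z":0.0225,"rx":0,"ry":0,"rz":0},{"fingers":0.0,"x":0,"y":0,"z":0,"rx":0,"ry":0,"rz":0},{"fingers":0.0,"x":0,"y":0,"z":0,"rx":0,"ry":0,"rz":0}]'
python3 - <<'E'
from h import *
tip()
rows([(*tcp_for(-.016,.003,15),4)])
E
```

```text
clock: 10.22
tcp_pos: [0.4498, -0.1834, 0.1477]
orientation: [-2.174, -1.972, 0.259]
contact_force: [0.4, -0.4, -1.6]
grip_width: 0.0148
gripper_force: 68.6
tip in groove mm [-15.6  -0.6  30.9] tilt/.. deg [15.05  0.07 -0.02] [ 0.4 -0.4 -1.6]
[0.2, 1.7, 6.8] [-0.01, -0.02, 0.01]
[0.2, 1.7, 6.8] [-0.01, -0.02, 0.01]
[0.2, 1.7, 6.8] [-0.01, -0.02, 0.01]
[0.2, 1.7, 6.8] [-0.01, -0.02, 0.01]
--
```

```bash
python3 -m jog '[{"fingers":0.0,"x":0,"y":0.0015,"z":0.007,"rx":0,"ry":0,"rz":0},{"fingers":0.0,"x":0.0005,"y":0.0015,"z":0.007,"rx":0,"ry":0,"rz":0},{"fingers":0.0,"x":0,"y":0.0015,"z":0.007,"rx":0,"ry":0,"rz":0},{"fingers":0.0,"x":0,"y":0.002,"z":0.007,"rx":0,"ry":0,"rz":0},{"fingers":0.0,"x":0,"y":0,"z":0,"rx":0,"ry":0,"rz":0},{"fingers":0.0,"x":0,"y":0,"z":0,"rx":0,"ry":0,"rz":0}]'
python3 - <<'E'
from h import *
tip()
rows([(*tcp_for(.011,.002,15),6)])
E
```

```text
clock: 10.98
tcp_pos: [0.4487, -0.1831, 0.1182]
orientation: [-2.174, -1.971, 0.259]
contact_force: [-0.1, -0.5, -1.7]
grip_width: 0.0151
gripper_force: 68.7
tip in groove mm [-16.8  -0.5   1.4] tilt/.. deg [15.08  0.08  0.02] [-0.1 -0.5 -1.7]
[0.1, 4.4, -1.3] [-0.01, -0.01, -0.0]
[0.1, 4.4, -1.3] [-0.01, -0.01, -0.0]
[0.1, 4.4, -1.3] [-0.01, -0.01, -0.0]
[0.1, 4.4, -1.3] [-0.01, -0.01, -0.0]
[0.1, 4.4, -1.3] [-0.01, -0.01, -0.0]
[0.1, 4.4, -1.3] [-0.01, -0.01, -0.0]
--
```

```bash
python3 -m jog '[{"fingers":0.0,"x":0,"y":0.0045,"z":-0.001,"rx":0,"ry":0,"rz":0},{"fingers":0.0,"x":0,"y":0.0045,"z":-0.0015,"rx":0,"ry":0,"rz":0},{"fingers":0.0,"x":0,"y":0.0045,"z":-0.001,"rx":0,"ry":0,"rz":0},{"fingers":0.0,"x":0,"y":0.0045,"z":-0.0015,"rx":0,"ry":0,"rz":0},{"fingers":0.0,"x":0,"y":0,"z":0,"rx":0,"ry":0,"rz":0}]'
python3 -c "
from h import *
tip()"
python3 -m jog '[{"fingers":0.0,"x":0,"y":0.0045,"z":-0.001,"rx":0,"ry":0,"rz":0},{"fingers":0.0,"x":0,"y":0.0045,"z":-0.0015,"rx":0,"ry":0,"rz":0},{"fingers":0.0,"x":0,"y":0,"z":0,"rx":0,"ry":0,"rz":0},{"fingers":0.0,"x":0,"y":0,"z":0,"rx":0,"ry":0,"rz":0}]'
python3 - <<'E'
from h import *
tip()
rows([(*tcp_for(.0125,.001,8),4),(*tcp_for(.013,.0005,5),2)])
E
```

```text
clock: 11.6
tcp_pos: [0.4676, -0.1849, 0.1183]
orientation: [-2.174, -1.971, 0.259]
contact_force: [-0.2, 0.1, -1.6]
grip_width: 0.0149
gripper_force: 68.7
tip in groove mm [ 2.3 -0.4  1.5] tilt/.. deg [1.506e+01 8.000e-02 1.000e-02] [-0.2  0.1 -1.6]
clock: 12.1
tcp_pos: [0.4763, -0.1859, 0.1184]
orientation: [-2.174, -1.971, 0.26]
contact_force: [0.1, 0.5, -2.4]
grip_width: 0.015
gripper_force: 68.7
tip in groove mm [11.  -0.5  1.5] tilt/.. deg [15.1   0.07  0.02] [ 0.1  0.5 -2.4]
[0.1, 0.1, 3.8] [-1.77, -0.02, -0.0]
[0.1, 0.0, 3.8] [-1.77, -0.02, -0.0]
[0.1, -0.1, 3.8] [-1.77, -0.02, -0.0]
[0.1, -0.2, 3.8] [-1.77, -0.02, -0.0]
--
[-0.0, -0.1, 3.4] [-1.5, -0.0, -0.0]
[0.0, -0.1, 3.4] [-1.5, -0.0, -0.0]
--
```

Inserted with no resistance. Now I'll lower it to 5°.

```bash
python3 -m jog '[{"fingers":0.0,"x":0,"y":0,"z":0.004,"rx":-1.8,"ry":0,"rz":0},{"fingers":0.0,"x":0,"y":0,"z":0.004,"rx":-1.8,"ry":0,"rz":0},{"fingers":0.0,"x":0,"y":0,"z":0.0035,"rx":-1.7,"ry":0,"rz":0},{"fingers":0.0,"x":0,"y":0,"z":0.004,"rx":-1.8,"ry":0,"rz":0},{"fingers":0.0,"x":0,"y":0,"z":0.0035,"rx":-1.5,"ry":0,"rz":0},{"fingers":0.0,"x":0,"y":0,"z":0.0035,"rx":-1.5,"ry":0,"rz":0},{"fingers":0.0,"x":0,"y":0,"z":0,"rx":0,"ry":0,"rz":0}]'
python3 - <<'E'
from h import *
tip()
rows([(*tcp_for(.0130,.000,0),4)])
E
```

```text
clock: 12.98
tcp_pos: [0.4718, -0.1855, 0.0964]
orientation: [-2.278, -2.065, 0.089]
contact_force: [-0.1, -0.1, -2.5]
grip_width: 0.0149
gripper_force: 68.9
tip in groove mm [12.9 -0.6  0. ] tilt/.. deg [5.01 0.06 0.03] [-0.1 -0.1 -2.5]
[0.1, -0.2, 2.7] [-1.25, -0.01, -0.01]
[0.1, -0.3, 2.7] [-1.25, -0.01, -0.01]
[0.1, -0.3, 2.6] [-1.25, -0.01, -0.01]
[0.1, -0.4, 2.6] [-1.25, -0.01, -0.01]
--
```

```bash
python3 -m jog '[{"fingers":0.0,"x":0,"y":0,"z":0.0025,"rx":-1.2,"ry":0,"rz":0},{"fingers":0.0,"x":0,"y":-0.0005,"z":0.0025,"rx":-1.3,"ry":0,"rz":0},{"fingers":0.0,"x":0,"y":0,"z":0,"rx":0,"ry":0,"rz":0}]'
python3 -c "
from h import *
tip()"
python3 -m jog '[{"fingers":0.0,"x":0,"y":0,"z":0.0025,"rx":-1.2,"ry":0,"rz":0},{"fingers":0.0,"x":0,"y":-0.0005,"z":0.0025,"rx":-1.3,"ry":0,"rz":0},{"fingers":0.0,"x":0,"y":0,"z":0,"rx":0,"ry":0,"rz":0},{"fingers":0.0,"x":0,"y":0,"z":0,"rx":0,"ry":0,"rz":0}]'
python3 -c "
from h import *
tip();print(r.get_obs()['moment'])"
```

```text
clock: 13.35
tcp_pos: [0.4722, -0.1854, 0.0915]
orientation: [-2.305, -2.089, 0.041]
contact_force: [4.6, -0.6, -3.2]
grip_width: 0.0152
gripper_force: 69.0
tip in groove mm [14.5 -0.5  0.7] tilt/.. deg [2.33 0.08 0.02] [ 4.6 -0.6 -3.2]
clock: 13.85
tcp_pos: [0.4701, -0.1853, 0.0861]
orientation: [-2.327, -2.109, -0.0]
contact_force: [0.4, -0.8, -4.1]
grip_width: 0.015
gripper_force: 69.0
tip in groove mm [13.  -0.6  0.1] tilt/.. deg [0.06 0.07 0.03] [ 0.4 -0.8 -4.1]
[-0.03925921 -0.37590107  0.00381989]
```

```bash
python3 -m jog '[{"fingers":0.045,"x":0,"y":0,"z":0,"rx":0,"ry":0,"rz":0},{"fingers":0.045,"x":0,"y":0,"z":0,"rx":0,"ry":0,"rz":0},{"fingers":0.045,"x":0,"y":0,"z":0,"rx":0,"ry":0,"rz":0},{"fingers":0.045,"x":0,"y":0,"z":-0.02,"rx":0,"ry":0,"rz":0},{"fingers":0.045,"x":0,"y":0,"z":-0.04,"rx":0,"ry":0,"rz":0},{"fingers":0.045,"x":0,"y":0,"z":-0.05,"rx":0,"ry":0,"rz":0},{"fingers":0.045,"x":-0.04,"y":0,"z":-0.04,"rx":0,"ry":0,"rz":0},{"fingers":0.045,"x":-0.04,"y":0,"z":0,"rx":0,"ry":0,"rz":0}]'
python3 -m jog '[{"fingers":0.0,"x":0,"y":0,"z":0,"rx":0,"ry":0,"rz":0},{"fingers":0.0,"x":0,"y":0,"z":0,"rx":0,"ry":0,"rz":0}]'
cat > chk.py <<'E'
from h import *
import cv2
im,P=cloud("wrist"); cv2.imwrite("pics/w5.png",cv2.resize(im[90:330,130:450,::-1],(800,600)))
g=R.from_euler('z',YAW,degrees=True); L=g.inv().apply(P.reshape(-1,3)-MOUTH)*1000; L[:,2]+=70
for x in (-172,-150,-130,-60,-30,-10): print(x,[round(float(np.nanmedian(L[(abs(L[:,0]-x)<4)&(abs(L[:,1]-y)<6),2])),1) for y in (-83,-60,0,60,83)])
E
python3 chk.py
```

```text
clock: 14.85
tcp_pos: [0.4649, -0.2664, 0.2403]
orientation: [2.322, 2.107, 0.005]
contact_force: [0.6, -1.1, -0.8]
grip_width: 0.0448
gripper_force: 0.0
clock: 15.1
tcp_pos: [0.4626, -0.2644, 0.236]
orientation: [-2.327, -2.109, -0.002]
contact_force: [0.5, 0.3, 0.5]
grip_width: 0.0087
gripper_force: 0.0
-172 [78.8, 79.4, 79.9, 79.4, 78.9]
-150 [311.7, 79.2, 79.3, 79.4, 79.1]
-130 [289.9, 79.4, 79.4, 79.2, 79.1]
-60 [79.7, 79.3, 79.6, 79.6, 79.3]
-30 [79.0, 79.6, 79.4, 79.6, 79.0]
-10 [79.0, 79.5, 79.5, 79.5, 79.2]
```

View pics/w5.png

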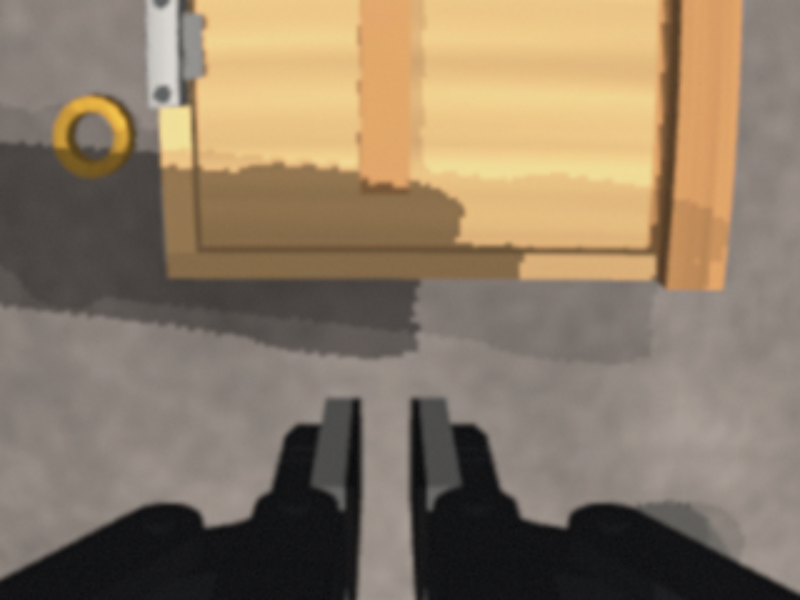

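The lid lies flush: rim and lid both read about 79.5 mm everywhere, and the nose at px (193,45) lies over the lid's front edge. The ring hasn't moved and the fingers are well clear.

```bash
python3 -c "
from bench import r
print(r.hand_in())"
```

```text
the job is handed in; nothing more can be done
None
```

The lid is in the groove, lies flush and is latched under the spring catch; I let it go, touched nothing else on the bench, and handed the job in about 15 s into the 51 s allowed.

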